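# Park the purge plunger of a gas control box

## Task

Set the gas control box to purge: pull its red T-handle straight out along its leaning axis against the spring until you feel its stop, turn it counter-clockwise (looking at the panel) to the end of its turn, and ease it back into the parking notch so that it stays out when you let go. Never let it snap back, and leave the mouse, the jar and the wrench where they are.

Things in the scene. Friction and masses are not known exactly. Their poses are not given: they have to be found in the camera images.
- box: fixed white gas control box with a blue stripe, 243 mm deep (x), 280 wide (y), 185 high, black screen on its rear top. Origin: centre of its underside; x points from its front (robot side) to its back, z up. Its front top is a flat control panel, 150 mm long and 280 wide, that leans 0.6 rad (34 deg) towards the front, with two flat gauges (9 mm high) 95 mm to either side of the handle.
- panel (a point): centre of the leaning control panel's face, at (-50, 0, 140) mm in the box's frame, where the handle's axis leaves it. Its x points uphill on the panel, z out along the handle's axis. An aluminium crown round the stem here has a radius up to 34 mm and reaches at most 52 mm out.
- rail_mid (a point): middle of the blue carrying rail, a fixed round bar of 16 mm diameter that runs along the box's y for 250 mm above the panel, 297 mm over the table on two sloping end bars. It stands where a vertical gripper over the handle would be; a gripper that leans along the handle's axis passes in front of it.
- grip (a point): centre of the red T-handle bar: 48 mm long (x), 14 thick (y: grasp across it), 24 high along the axis (z, outward). The -x end has a white mark, with the pin below it. Handle home: 75 mm out from the panel, bar (+x) turned 30 deg clockwise from uphill; parked: 90 to 104 mm out, 30 deg counter-clockwise. Nothing else lies within 50 mm of the bar's sides at its height.
- pull (a joint): how far the handle is out along its axis, m, 0 home. Its stop differs from box to box: 0.023 to 0.037, to be felt. A spring draws it home: 5 N at 0, 10 to 12.5 N at the stop. A pin on the stem lets it turn only in the last 3 mm before the stop, over the crown's rim. Behind the rim is the parking notch: its floor, where the pin comes to rest, is 8 mm inward from the stop.
- turn (a joint): turn of the handle about its axis, rad, positive counter-clockwise seen from outside looking at the panel: 0 at home, 1.09 (62.5 deg) at the end stop. Only between about 0.96 and 1.09 is the pin over the notch; short of that it lands on the rim.
- mouse: grey computer mouse, 105 x 62 x 34 mm, loose bystander, origin at the centre of its underside
- jar: small amber jar with a blue cap, diameter 48 mm, 75 mm high, loose bystander, origin at the centre of its underside
- wrench: steel wrench 140 mm long lying flat, loose bystander, origin at the middle of its underside, its x along its length

How it is judged:
By the outcome, as a careful person would: the job done as asked, in the order asked, and still so for the second after the job is handed in, with the robot touching nothing.
It also fails if it takes over 42 s, if anything falls off the work surface, if the arm or the gripper's body presses on something with over 40 N, if the wrist force passes 120 N, or if a joint passes its speed limit or range.

## Robot

A 7-joint arm with a two-finger parallel gripper is mounted at the origin on the work surface. World frame = base frame: x ahead of the robot, y to its left, z up, the work surface at z = 0. Lengths are in mm, angles in degrees, forces in N, time in s.
With the tool pointing down it reaches from about 425 to 1025 mm from the base axis. Payload 9.4 kg.
Tool frame: the origin (TCP) lies between the finger pads; the fingertips stand 25 mm ahead of it and the grasp point (between the pads) lies 6 mm ahead of it (robot.finger_overhang is the distance from the TCP to the fingertips, in mm); z points along the fingers, y is the line along which they close (so a half turn about z gives the same grasp; the last joint's range is limited). The gripper opens to 85 mm and grips with 20 to 120 N. Pads are 22 mm wide; open, the fingers measure 114 mm over their backs; the gripper's body (76 mm by 85 mm) begins 54 mm behind the grasp point. The pads swing forward as they close: fully open they stand 13 mm farther back than shut.
Start: joints at [-73.78, 34.337, -0.143, 91.639, 0.103, 54.024, -4.572], TCP at [255.266, 678.575, 256.275] pointing down, gripper open.
Joint ranges: [-147.43, 147.43], [-19.82, 112.94], [-74.19, 73.91], [6.32, 146.72], [-59.91, 239.91], [6.04, 106.73], [-150.56, 150.56]. Speed limits (degrees/s): [127.2, 127.2, 172.46, 172.46, 180, 180, 180].

## Interface

Orientations are given as [roll, pitch, yaw] about the fixed x, y, z axes, in that order (R = Rz(yaw) Ry(pitch) Rx(roll)).
In Python, from station import robot, eyes, ticket gives the robot as it stands. The module is installed in compiled form; this text tells all that it offers.
- The arm moves only by the shell command python3 -m inch 'ROWS' [FORCE]. ROWS is JSON, a list of rows, each an object with "gripper": the finger opening in mm, from 0 to 85.4; "offset": the shift along the tool's x, y, z in mm, a list of three; "twist": the turn about the tool's z in degrees. In form: [{"gripper": gripper, "offset": [dx, dy, dz], "twist": twist}, ...]. A call has exactly 5 rows; each row shifts and turns the commanded pose from where the row before left it, along the tool's axes as they then stand; what a row does not reach is not made up. A row lasts 1/10 s, in which the tool goes at most 50 mm and 8.59 degrees, less where a joint would pass 70% of its speed; a pose out of reach is approached as far as the arm can. A call is refused whole if a number of a shift passes 50 or a number of a turn 8.59, either way. A call with a gripper value outside its range is refused whole. The fingers move at their own pace and stop on an object; FORCE is the grip in N (left out, the last holds). Time passes only in rows, so rows that do not move let the fingers close, or fill a call up. It gives the time, the measured TCP pose, the force, the opening and the grip force at its end, in the units of the state.
- robot.observe(): the state, without advancing time (a new reading comes with each control period).
- eyes.snapshot(name): name is "side" or "top" or "wrist"; returns the picture (420x560x3 uint8, red, green, blue); there is no depth.
- eyes.get_calibration(name): a dict with "vertical_fov" (degrees; the focal length in pixels is half the picture's height over the tangent of half this angle, whatever the lens; pixels are square), "cx", "cy" (the principal point, pixels), "world_to_cam" (4x4, takes a point from world to camera coordinates). Camera axes: x right, y down, z forward; pixel columns grow to the right and rows downward; lengths in mm; the calibration is good to about 2 mm. A picture is of the moment at which its call begins: read the wrist's pose just before it. get_calibration takes no time and is no camera call; for the wrist camera it gives the pose at the moment of the call.
- ticket.close_job(): hands the job in; it is judged then, once.
The state is a dict: "time": time; "joint_positions": joint angles; "qvel": joint speeds; "effort": joint torques, N m; "tool_pos": TCP position; "eef_rot": TCP orientation; "contact_force": force on the tool from outside, world axes, zero at the start; "wrist_torque": the same for the moment, N m; "width": finger opening in mm; "finger_force": force on a finger pad.
Only numpy, scipy, OpenCV 4.12 (cv2) and the standard library are available. Lean on these libraries where they do the work, as an engineer would, in place of code of your own. Each camera call takes 0.05 s, during which the arm holds its last target. There are 200 camera calls.

## Working session

There is one attempt and no reset: what is moved stays moved. The work goes in short steps, Python scripts to look and compute and a shell command to move; the robot and the scene stay as the last step left them, time stands still between calls to the robot, and variables do not carry over. Pictures are saved under pics/ and viewed, at most 11 in all, crops included, and the job is handed in when it is done.

```bash
mkdir -p pics; python3 - <<'E'
from station import robot, eyes
import cv2, numpy as np
s=robot.observe()
for k in ("time","tool_pos","eef_rot","contact_force","width"): print(k,s[k])
ims=[]
for n in ("side","top"):
    c=eyes.get_calibration(n); print(n,c["vertical_fov"],c["cx"],c["cy"],np.round(c["world_to_cam"],4).tolist())
    im=eyes.snapshot(n)[:,:,::-1]; cv2.imwrite(f"pics/{n}0.png",im)
E
```

```text
time 0.0
tool_pos [255.10769189 678.16787194 255.42761244]
eef_rot [-1.79910657e+02  7.56327567e-03  1.59386729e+02]
contact_force [-0.39088772 -0.35765734  0.4759875 ]
width 85.2406110446121
side 48.2575087500623 280.2813978422777 214.28269743107515 [[0.7405, -0.6717, -0.0209, -386.1603], [-0.4078, -0.4244, -0.8085, 383.2116], [0.5342, 0.6072, -0.5882, 845.074], [0.0, 0.0, 0.0, 1.0]]
top 50.401633666725395 281.1779912324454 211.45551792006074 [[-0.0011, -0.9999, 0.015, 35.2969], [-0.9979, 0.0001, -0.0646, 565.2489], [0.0646, -0.0151, -0.9978, 1393.0934], [0.0, 0.0, 0.0, 1.0]]
```

View pics/side0.png

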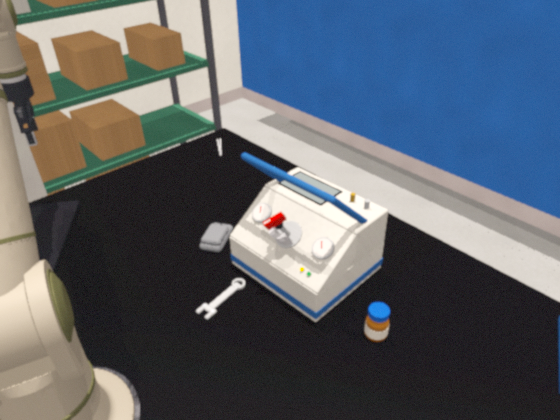

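View pics/top0.png

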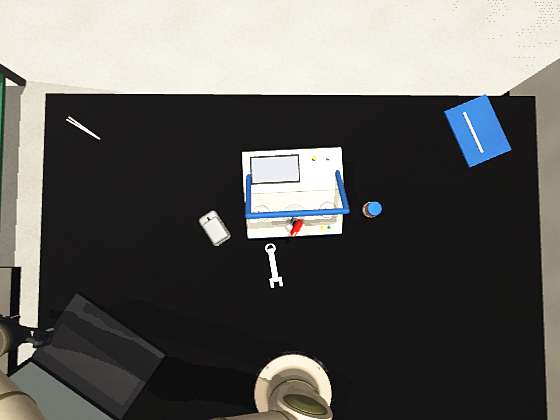

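```bash
cat > h.py <<'E'
import cv2, numpy as np
from station import robot, eyes
def cal(n):
    c=eyes.get_calibration(n); f=210/np.tan(np.radians(c["vertical_fov"]/2)); return f,c["cx"],c["cy"],np.array(c["world_to_cam"])
def ray(c,p):
    f,cx,cy,T=c; R=T[:3,:3]; d=R.T@np.array([(p[0]-cx)/f,(p[1]-cy)/f,1]); return -R.T@T[:3,3], d/np.linalg.norm(d)
def onz(c,p,z):
    o,d=ray(c,p); return o+d*(z-o[2])/d[2]
def tri(rs):
    A=sum(np.eye(3)-np.outer(d,d) for o,d in rs); b=sum((np.eye(3)-np.outer(d,d))@o for o,d in rs)
    x=np.linalg.solve(A,b); return x,[np.linalg.norm(np.cross(x-o,d)) for o,d in rs]
def proj(c,X):
    f,cx,cy,T=c; p=T[:3,:3]@X+T[:3,3]; return np.array([f*p[0]/p[2]+cx,f*p[1]/p[2]+cy])
def red(im):
    h=cv2.cvtColor(im,cv2.COLOR_BGR2HSV); return (((h[...,0]<8)|(h[...,0]>172))&(h[...,1]>170)&(h[...,2]>90)).astype(np.uint8)
def blue(im):
    h=cv2.cvtColor(im,cv2.COLOR_BGR2HSV); return ((abs(h[...,0].astype(int)-108)<14)&(h[...,1]>150)&(h[...,2]>60)).astype(np.uint8)
def big(m,box=None):
    if box: 
        k=np.zeros_like(m); x0,y0,x1,y1=box; k[y0:y1,x0:x1]=1; m=m*k
    n,l,s,c=cv2.connectedComponentsWithStats(m); i=1+np.argmax(s[1:,4]); return (l==i),c[i],s[i]
E
python3 - <<'E'
from h import *
rs=[]
for n,bx in (("side",(230,190,320,250)),("top",(270,205,330,250))):
    im=cv2.imread(f"pics/{n}0.png"); c=cal(n)
    m,ce,s=big(red(im),bx); print(n,"red",ce,s, onz(c,ce,202)); rs.append(ray(c,ce))
    ys,xs=np.nonzero(m); print(cv2.minAreaRect(np.c_[xs,ys].astype(np.float32)))
print("tri",tri(rs))
im=cv2.imread("pics/top0.png"); c=cal("top"); ct=c
b=blue(im)[:, :]; 
pts=[]
for x in range(255,342,3):
    ys=np.nonzero(b[203:222,x])[0]+203
    if len(ys): pts.append(onz(c,(x,ys.mean()),297)[:2])
vx,vy,x0,y0=cv2.fitLine(np.array(pts,np.float32),cv2.DIST_HUBER,0,.01,.01).ravel()
print("rail dir",vx,vy,x0,y0,"yaw",np.degrees(np.arctan2(-vx*np.sign(vy),abs(vy))))
# box rear top edge, white mask
g=cv2.cvtColor(im,cv2.COLOR_BGR2GRAY)
cols=np.nonzero((g[150:170,200:400]>150).sum(0)>10)[0]+200; print(cols.min(),cols.max())
for x in (cols.min(),cols.max()): print(onz(c,(x,155),185))
for x in (260,300,330): 
    r=np.nonzero(g[100:180,x]>150)[0]+100; print(x,r.min(),onz(c,(x,r.min()),185))
big_=cv2.resize(im[190:250,240:355],None,fx=6,fy=6,interpolation=cv2.INTER_CUBIC); 
s=cv2.resize(cv2.imread("pics/side0.png")[180:260,235:350],None,fx=6,fy=6,interpolation=cv2.INTER_CUBIC)
cv2.imwrite("pics/crop0.png",cv2.resize(np.vstack([big_,s]),None,fx=.7,fy=.7))
E
```

```text
side red [275.33116883 220.37012987] [265 213  20  15 154] [510.42418353  -2.78781309 202.        ]
((274.453857421875, 221.16921997070312), (9.922778129577637, 20.21765899658203), 60.2551155090332)
top red [296.25   226.4375] [291 219  12  17  96] [512.15766401  -3.57408631 202.        ]
((296.0000305175781, 227.50003051757812), (6.708203315734863, 17.8885440826416), 26.56505012512207)
tri (array([511.44109091,  -3.01553348, 201.71381424]), [np.float64(0.9227938274684977), np.float64(0.922793827468633)])
rail dir 0.04959939 -0.99876916 543.1138 -1.0106418 yaw 2.843002
242 341
[713.23609276 147.2808082  185.        ]
[ 713.74645947 -131.14328434  185.        ]
260 151 [724.68373841  96.82044226 185.        ]
300 149 [730.59574314 -15.67317038 185.        ]
330 148 [ 733.61762324 -100.27673053  185.        ]
```

View pics/crop0.png

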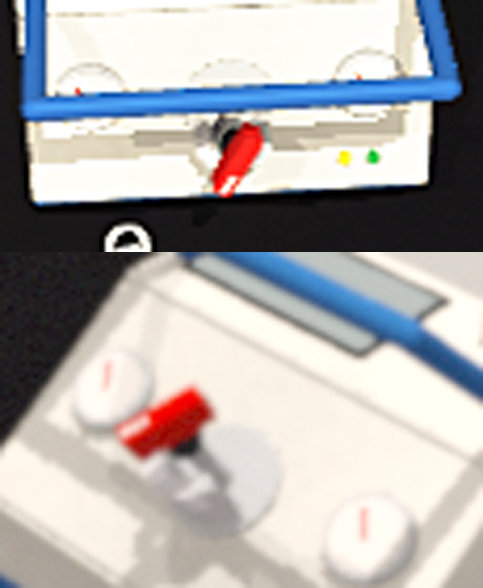

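```bash
R='x'; python3 -m inch '[{"gripper":85,"offset":[-26,-35,-20],"twist":0},{"gripper":85,"offset":[-26,-35,-20],"twist":0},{"gripper":85,"offset":[-26,-35,-20],"twist":0},{"gripper":85,"offset":[-26,-35,-20],"twist":0},{"gripper":85,"offset":[-26,-35,-20],"twist":0}]' && python3 -m inch '[{"gripper":85,"offset":[-26,-35,-20],"twist":0},{"gripper":85,"offset":[-26,-35,-20],"twist":0},{"gripper":85,"offset":[-26,-35,-20],"twist":0},{"gripper":85,"offset":[-26,-35,-20],"twist":0},{"gripper":85,"offset":[-26,-35,-20],"twist":0}]' && python3 -m inch '[{"gripper":85,"offset":[-28,-38,-15],"twist":0},{"gripper":85,"offset":[-28,-38,-15],"twist":0},{"gripper":85,"offset":[-28,-38,-15],"twist":0},{"gripper":85,"offset":[-28,-38,-15],"twist":0},{"gripper":85,"offset":[-28,-38,-15],"twist":0}]'; python3 -c "
from station import robot; s=robot.observe(); print(s['joint_positions'])"
```

```text
time: 0.6
tool_pos: [315.5, 467.1, 356.7]
eef_rot: [-180.0, 0.0, 159.4]
contact_force: [1.6, 0.7, 0.5]
width: 85.2
finger_force: 0.0
time: 1.1
tool_pos: [375.4, 257.5, 457.0]
eef_rot: [-180.0, -0.0, 159.4]
contact_force: [1.5, 0.7, 0.0]
width: 84.9
finger_force: 0.0
time: 1.6
tool_pos: [439.3, 30.2, 531.9]
eef_rot: [180.0, 0.0, 159.4]
contact_force: [2.4, 0.6, 0.0]
width: 85.0
finger_force: 0.0
[-32.29970095  -0.53455887  21.00832616 103.14092601   0.17603647
  77.34112819  58.05913189]
```

```bash
python3 -m inch '[{"gripper":85,"offset":[-2,-6,-48],"twist":0},{"gripper":85,"offset":[-2,-6,-48],"twist":0},{"gripper":85,"offset":[-2,-6,-48],"twist":0},{"gripper":85,"offset":[-2,-6,-48],"twist":0},{"gripper":85,"offset":[-2,-6,-48],"twist":0}]'; python3 -c "
from station import robot; s=robot.observe(); print(s['joint_positions'])"
```

```text
time: 2.1
tool_pos: [438.9, 0.8, 763.3]
eef_rot: [179.5, 0.8, 159.4]
contact_force: [-17.6, -1.3, -4.4]
width: 85.0
finger_force: 0.0
[-2.70007219e+01 -9.78333051e-02  1.96617987e+01  7.23939504e+01
  2.08706601e-02  1.06740438e+02  6.21036842e+01]
```

```bash
python3 -m inch '[{"gripper":85,"offset":[0,0,-20],"twist":0},{"gripper":85,"offset":[0,0,-20],"twist":0},{"gripper":85,"offset":[0,0,-20],"twist":0},{"gripper":85,"offset":[0,0,-20],"twist":0},{"gripper":85,"offset":[0,0,-20],"twist":0}]'; python3 -c "
from station import robot; s=robot.observe(); print(s['joint_positions'])"
```

```text
time: 2.6
tool_pos: [434.1, 0.1, 795.0]
eef_rot: [177.5, 4.6, 159.3]
contact_force: [0.9, 0.7, -0.0]
width: 85.3
finger_force: 0.0
[-3.19777672e+00 -4.56850089e-01 -4.24270075e+00  6.85597513e+01
 -3.14359338e-02  1.06673509e+02  6.19336792e+01]
```

```bash
python3 -m inch '[{"gripper":85,"offset":[-9,3,-40],"twist":0},{"gripper":85,"offset":[-9,3,-40],"twist":0},{"gripper":85,"offset":[-9,3,-40],"twist":0},{"gripper":85,"offset":[-9,3,-40],"twist":0},{"gripper":85,"offset":[-9,3,-40],"twist":0}]';  python3 -c "
from station import robot; s=robot.observe(); print(s['joint_positions'])"; python3 -m inch '[{"gripper":85,"offset":[-15,6,-40],"twist":0},{"gripper":85,"offset":[-15,6,-40],"twist":0},{"gripper":85,"offset":[-15,6,-40],"twist":0},{"gripper":85,"offset":[-15,6,-40],"twist":0},{"gripper":85,"offset":[-15,6,-40],"twist":0}]'; python3 -c "
from station import robot; s=robot.observe(); print(s['joint_positions'])
from scipy.spatial.transform import Rotation as R
print(R.from_euler('xyz',s['eef_rot'],degrees=True).as_matrix())"
```

```text
time: 3.1
tool_pos: [449.0, -5.6, 868.5]
eef_rot: [173.1, 12.9, 158.6]
contact_force: [0.7, -0.0, 0.3]
width: 84.8
finger_force: 0.0
[  3.793041    -0.28212463 -10.03845672  58.96185182  -0.25316985
 106.67441936  63.03021203]
time: 3.6
tool_pos: [461.0, -11.2, 947.6]
eef_rot: [168.2, 21.7, 157.1]
contact_force: [0.7, 0.2, 0.0]
width: 84.7
finger_force: 0.0
[-5.12521860e+00  1.32952130e-02 -1.97591881e-01  4.87551501e+01
 -5.34601545e-01  1.06677285e+02  6.37864970e+01]
[[-0.85595363  0.31120998  0.41290645]
 [ 0.36145048  0.93118328  0.04744737]
 [-0.36972548  0.18985798 -0.9095367 ]]
```

```bash
python3 -m inch '[{"gripper":85,"offset":[-24,5,-35],"twist":0},{"gripper":85,"offset":[-24,5,-35],"twist":0},{"gripper":85,"offset":[-24,5,-35],"twist":0},{"gripper":85,"offset":[-24,5,-35],"twist":0},{"gripper":85,"offset":[-24,5,-35],"twist":0}]';  python3 -c "
from station import robot; s=robot.observe(); print(s['joint_positions'])
import numpy as np
from scipy.spatial.transform import Rotation as R
m=R.from_euler('xyz',s['eef_rot'],degrees=True).as_matrix(); print(m); z=m[:,2]; print(np.degrees(np.arccos(-z[2])),np.degrees(np.arctan2(z[1],z[0])))"
```

```text
time: 4.1
tool_pos: [481.5, -36.3, 1023.5]
eef_rot: [163.3, 30.3, 154.7]
contact_force: [-0.3, 0.7, -0.2]
width: 84.9
finger_force: 0.0
[-24.5932948    2.1156495   27.5130633   37.36827171  -5.70875887
 106.68029412  68.5470764 ]
[[-0.78038802  0.27820854  0.55999513]
 [ 0.36879251  0.92800537  0.05289731]
 [-0.504962    0.24780244 -0.8268055 ]]
34.22802980384141 5.396165683083838
```

```bash
cat >> h.py <<'E'
from scipy.spatial.transform import Rotation as Ro
YAW=np.radians(2.75); W=Ro.from_euler('z',YAW).as_matrix(); a=.6
U=W@[np.cos(a),0,np.sin(a)]; V=W@[0,1,0]; N=W@[-np.sin(a),0,np.cos(a)]
def go(target,bar=-30.,s=None):
    "offset in current tool axes to bring TCP to target; twist to bring tool y across bar at angle bar"
    s=s or robot.observe(); m=Ro.from_euler('xyz',s['eef_rot'],degrees=True).as_matrix(); p=np.array(s['tool_pos'])
    t=np.radians(bar); by=-np.sin(t)*U+np.cos(t)*V
    l=m.T@by; tw=np.degrees(np.arctan2(-l[0],l[1])); tw=(tw+90)%180-90
    return np.round(m.T@(target-p),1),round(tw,1),np.round(l,3)
E
python3 - <<'E'
from h import *
G=np.array([512,-2,202.])
print(N,go(G+170*N))
E
```

```text
[-0.56399222 -0.02709049  0.82533561] (array([ 406. , -159.4,  528.2]), np.float64(6.1), array([-0.105,  0.994,  0.021]))
```

```bash
python3 -m inch '[{"gripper":85,"offset":[27,-10.6,35.2],"twist":0},{"gripper":85,"offset":[27,-10.6,35.2],"twist":0},{"gripper":85,"offset":[27,-10.6,35.2],"twist":0},{"gripper":85,"offset":[27,-10.6,35.2],"twist":0},{"gripper":85,"offset":[27,-10.6,35.2],"twist":0}]' && python3 -m inch '[{"gripper":85,"offset":[27,-10.6,35.2],"twist":0},{"gripper":85,"offset":[27,-10.6,35.2],"twist":0},{"gripper":85,"offset":[27,-10.6,35.2],"twist":0},{"gripper":85,"offset":[27,-10.6,35.2],"twist":0},{"gripper":85,"offset":[27,-10.6,35.2],"twist":0}]'; python3 - <<'E'
from h import *
G=np.array([512,-2,202.])
print(go(G+170*N),robot.observe()['joint_positions'])
E
```

```text
time: 4.6
tool_pos: [459.0, -26.9, 798.8]
eef_rot: [163.2, 30.2, 154.6]
contact_force: [0.3, -0.6, 0.9]
width: 85.1
finger_force: 0.0
time: 5.1
tool_pos: [437.3, -16.9, 572.1]
eef_rot: [163.2, 30.2, 154.5]
contact_force: [1.0, -0.1, 0.3]
width: 85.2
finger_force: 0.0
(array([136. , -53.7, 178.8]), np.float64(5.9), array([-0.103,  0.994,  0.021])) [-27.01539537 -17.4823322   14.03399482 117.06000877  11.14788731
  46.31004947  51.49414662]
```

```bash
python3 -m inch '[{"gripper":85,"offset":[27,-10.6,35.6],"twist":1.2},{"gripper":85,"offset":[27,-10.8,35.6],"twist":1.2},{"gripper":85,"offset":[27,-11,35.6],"twist":1.2},{"gripper":85,"offset":[27,-11.3,35.6],"twist":1.2},{"gripper":85,"offset":[27,-11.8,35.6],"twist":1.2}]' ; python3 - <<'E'
from h import *
G=np.array([512,-2,202.])
print(go(G+170*N),robot.observe()['joint_positions'])
c=cal("wrist"); im=eyes.snapshot("wrist")[:,:,::-1].copy(); cv2.imwrite("pics/w1.png",im)
for P in (G,G+24*V,G-24*V): print(proj(c,P))
E
```

```text
time: 5.6
tool_pos: [415.9, -1.8, 344.3]
eef_rot: [159.9, 28.3, 148.0]
contact_force: [1.7, -0.4, -0.5]
width: 85.2
finger_force: 0.0
(array([-1.4, -4.8,  1.5]), np.float64(-0.1), array([0.002, 1.   , 0.023])) [-16.45582881  -4.68705985   6.87887436 143.80986889  22.06555323
   7.16107244  32.59676018]
[270.26137995 199.03916791]
[293.85599667 185.53614773]
[247.07724872 212.30727037]
```

View pics/w1.png

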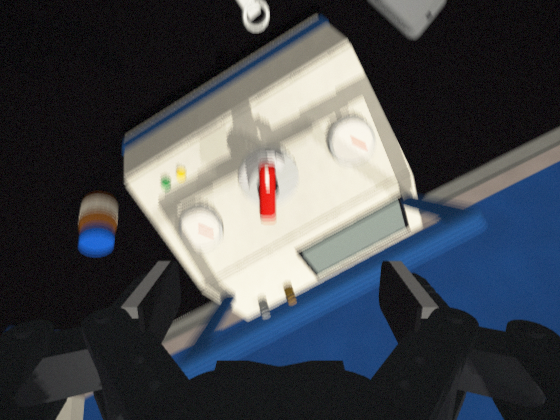

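```bash
python3 - <<'E'
from h import *
G=np.array([512,-2,202.])
c=cal("wrist"); im=eyes.snapshot("wrist")[:,:,::-1].copy(); cv2.imwrite("pics/w2.png",im)
m,ce,s=big(red(im),(230,140,310,250)); print("red",ce,s)
t=np.radians(-30); bx=np.cos(t)*U+np.sin(t)*V; by=-np.sin(t)*U+np.cos(t)*V
for sx in(-24,24):
  for sy in (-7,7): print(sx,sy,[np.round(proj(c,G+sx*bx+sy*by+z*N),1).tolist() for z in(12,-12)])
print(c[0],robot.observe()['tool_pos'],robot.observe()['joint_positions'])
cv2.imwrite("pics/w2c.png",cv2.resize(im[130:260,200:340],None,fx=4,fy=4,interpolation=cv2.INTER_CUBIC))
E
```

```text
red [272.06577181 207.19328859] [264 177  17  58 745]
-24 -7 [[266.7, 184.3], [267.2, 179.4]]
-24 7 [[283.6, 184.2], [282.8, 179.3]]
24 -7 [[267.4, 239.2], [267.8, 230.5]]
24 7 [[283.6, 239.1], [282.8, 230.3]]
338.05666220659793 [413.49017881  -3.29322728 340.04134415] [-16.20085886  -4.36609825   6.71934178 143.99186328  22.07499547
   7.38570028  32.64589846]
```

View pics/w2c.png

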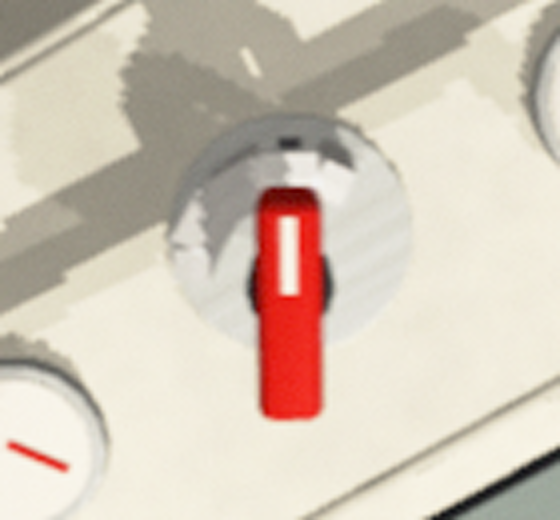

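```bash
python3 - <<'E'
from h import *
G=np.array([508,-2.5,201.])
print(go(G+45*N),go(G+10*N))
E
```

```text
(array([ -4.5,  -5.2, 122.9]), np.float64(-0.1), array([0.002, 1.   , 0.014])) (array([ -5.3,  -5.7, 157.9]), np.float64(-0.1), array([0.002, 1.   , 0.014]))
```

```bash
python3 -m inch '[{"gripper":85,"offset":[-1.1,-1.3,30.7],"twist":0},{"gripper":85,"offset":[-1.1,-1.3,30.7],"twist":0},{"gripper":85,"offset":[-1.1,-1.3,30.7],"twist":0},{"gripper":85,"offset":[-1.1,-1.3,30.7],"twist":0},{"gripper":85,"offset":[0,0,0],"twist":0}]'; python3 - <<'E'
from h import *
G=np.array([508,-2.5,201.])
print(go(G+10*N),robot.observe()['joint_positions'])
c=cal("wrist"); im=eyes.snapshot("wrist")[:,:,::-1].copy(); cv2.imwrite("pics/w3.png",im)
m,ce,s=big(red(im)); print("red",ce,s)
t=np.radians(-30); bx=np.cos(t)*U+np.sin(t)*V; by=-np.sin(t)*U+np.cos(t)*V
for sx in(-24,24):
  for sy in (-7,7): print(sx,sy,[np.round(proj(c,G+sx*bx+sy*by+z*N),1).tolist() for z in(12,-12)])
E
```

```text
time: 6.2
tool_pos: [435.1, -11.7, 334.7]
eef_rot: [160.0, 29.1, 147.6]
contact_force: [0.9, 0.4, 0.9]
width: 84.9
finger_force: 0.0
(array([ 15.5,  -5.1, 141.7]), np.float64(-0.2), array([0.004, 1.   , 0.017])) [-52.81553165  -5.12039442  43.69685153 144.91088151  55.13371736
   6.92577771   1.53187248]
red [274.26600442 182.38410596] [266 151  18  61 906]
-24 -7 [[264.3, 153.6], [265.1, 150.2]]
-24 7 [[282.8, 153.5], [282.0, 150.1]]
24 -7 [[265.3, 214.2], [265.9, 206.1]]
24 7 [[282.8, 214.0], [282.1, 206.0]]
```

View pics/w3.png

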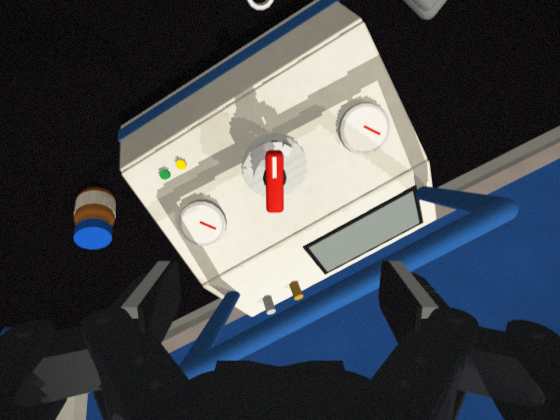

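```bash
cat > fk.py <<'E'
import numpy as np
from scipy.spatial.transform import Rotation as Ro
from scipy.optimize import least_squares
LO=np.array([-147.43,-19.82,-74.19,6.32,-59.91,6.04,-150.56]);HI=np.array([147.43,112.94,73.91,146.72,239.91,106.73,150.56])
D=[([-73.78,34.337,-.143,91.639,.103,54.024,-4.572],[255.266,678.575,256.275],[-180,0,159.4]),
([-32.2997,-.53456,21.0083,103.1409,.1760,77.3411,58.0591],[439.3,30.2,531.9],[180,0,159.4]),
([-27.0007,-.0978,19.6618,72.394,.0209,106.7404,62.1037],[438.9,.8,763.3],[179.5,.8,159.4]),
([-5.1252,.0133,-.1976,48.7552,-.5346,106.6773,63.7865],[461,-11.2,947.6],[168.2,21.7,157.1]),
([-24.5933,2.1156,27.5131,37.3683,-5.7089,106.6803,68.5471],[481.5,-36.3,1023.5],[163.3,30.3,154.7]),
([-27.0154,-17.4823,14.034,117.06,11.1479,46.31,51.4941],[437.3,-16.9,572.1],[163.2,30.2,154.5]),
([-16.4558,-4.6871,6.8789,143.8099,22.0656,7.1611,32.5968],[415.9,-1.8,344.3],[159.9,28.3,148.0]),
([-52.8155,-5.1204,43.6969,144.9109,55.1337,6.9258,1.5319],[435.1,-11.7,334.7],[160,29.1,147.6])]
S=None
def fk(q,p,s):
    h,L1,a1,L2,a2,d,j7o=p
    e=lambda ax,t:Ro.from_euler(ax,t,degrees=True)
    R=e('z',s[0]*q[0]);x=np.array([0,0,h])
    R=R*e('y',s[1]*q[1])*e('z',s[2]*q[2]); x=x+R.apply([a1,0,L1])
    R=R*e('y',s[3]*q[3]); x=x+R.apply([-a1,0,L2*1.0]);
    R=R*e('z',s[4]*q[4]); 
    R=R*e('y',s[5]*q[5]); x=x+R.apply([a2,0,0]); x=x+R.apply([0,0,d])
    R=R*e('z',s[6]*q[6]+j7o); return x,R
E
cat > fit.py <<'E'
from fk import *
import itertools, json
best=None
for s3,s5,s7 in itertools.product((1,-1),repeat=3):
  for j0 in (0,90,180,-90):
    s=[-1,1,s3,1,s5,1,s7]
    def f(p):
        r=[]
        for q,x,e in D:
            X,R=fk(q,p,s); T=Ro.from_euler('xyz',e,degrees=True)
            r+=list(X-x)+list(np.degrees((R*T.inv()).as_rotvec())*3)
        return np.array(r)
    o=least_squares(f,[300,350,0,350,0,250,j0],loss='soft_l1')
    if best is None or o.cost<best[0]: best=(o.cost,s,o.x,f(o.x))
print(best[0],best[1],np.round(best[2],1)); print(np.round(best[3].reshape(-1,6),1))
json.dump([best[2].tolist(),best[1]],open('fk.json','w'))
E
python3 fit.py
```

```text
472.1658911701776 [-1, 1, -1, 1, -1, 1, -1] [333.6 636.2   3.2 446.8  18.2 342.8  90. ]
[[-58.9   0.4  -1.8  -0.   -0.   -0.1]
 [-30.8  49.6   0.5   0.1  -0.   -0. ]
 [-27.9  51.8   2.3  -0.2  -0.1   0.1]
 [ -0.1  57.2  -0.3  -0.    0.   -0. ]
 [  0.1  55.8   0.1  -0.1  -0.1  -0. ]
 [ -0.3  52.7   0.9  -0.1  -0.    0.1]
 [  6.5  50.   -4.9   0.   -0.1  -0. ]
 [ -2.9  32.4  -0.   -0.    0.1  -0.1]]
```

```bash
python3 - <<'E'
t=open('fk.py').read()
t=t.replace("a2,d,j7o=p","a2,d,j7o,y0,y1,y2,y3,a0=p").replace("R.apply([a1,0,L1])","R.apply([a1,y1,L1])").replace("s[1]*q[1])*e('z'","s[1]*q[1])*e('z'").replace("R.apply([-a1,0,L2*1.0])","R.apply([a0,y2,L2])").replace("R.apply([a2,0,0])","R.apply([a2,y3,0])").replace("x=np.array([0,0,h])","x=np.array([0,0,h])+R.apply([0,y0,0])")
open('fk.py','w').write(t)
f=open('fit.py').read().replace("250,j0]","250,j0,0,0,0,0,0]").replace("repeat=3):","repeat=3):\n  if (s3,s5,s7)!=(-1,-1,-1): continue")
open('fit.py','w').write(f)
E
python3 fit.py
cat > reach.py <<'E'
from fk import *; import json
from h import N,U,V
p,s=json.load(open('fk.json'))
G=np.array([508,-2.5,201.])
rng=np.random.default_rng(0)
q0=np.array(D[-1][0])
def solve(X,tilt,bar,sgn,n=40,az=2.75):
    z=np.array([np.sin(np.radians(tilt))*np.cos(np.radians(az)),np.sin(np.radians(tilt))*np.sin(np.radians(az)),-np.cos(np.radians(tilt))])
    u=np.cross([0,0,1.],z);v=u/np.linalg.norm(u);uu=np.cross(v,-z)
    t=np.radians(bar); y=sgn*(-np.sin(t)*uu+np.cos(t)*v); T=Ro.from_matrix(np.c_[np.cross(y,z),y,z])
    out=[]
    def f(q):
        x,R=fk(q,p,s); return np.r_[(x-X)/5,np.degrees((R*T.inv()).as_rotvec()),(q-(LO+HI)/2)*1e-4]
    for i in range(n):
        o=least_squares(f,q0 if i==0 else rng.uniform(LO,HI),bounds=(LO-.01,HI+.01)); out.append((np.abs(f(o.x)[:6]).max(),o.x))
    return sorted(out,key=lambda t:t[0])
if __name__=="__main__":
  for tilt in (34.4,28,22):
   for k,bar in ((10,-30),(45,-30),(45,30)):
    for sg in (1,-1):
      r=solve(G+k*N,tilt,bar,sg,16); print(tilt,k,bar,sg,[(round(a,2),np.round(q).astype(int).tolist()) for a,q in r[:2]])
E
python3 reach.py
```

```text
0.05601283281332137 [-1, 1, -1, 1, -1, 1, -1] [ 2.835e+02  6.470e+02  0.000e+00  4.422e+02  0.000e+00  3.017e+02
 -2.700e+02 -3.000e+01  3.030e+01 -5.660e+01 -4.000e-01  0.000e+00]
[[-0.   0.  -0.  -0.  -0.  -0.1]
 [-0.   0.   0.   0.1 -0.  -0. ]
 [-0.  -0.   0.  -0.2 -0.1  0.1]
 [ 0.  -0.  -0.  -0.   0.  -0. ]
 [ 0.  -0.  -0.  -0.1 -0.1 -0. ]
 [-0.   0.  -0.  -0.1 -0.   0.1]
 [ 0.   0.   0.   0.  -0.1 -0. ]
 [-0.   0.  -0.  -0.   0.1 -0.1]]
34.4 10 -30 1 [(np.float64(0.0), [35, 30, -60, 144, 118, 36, -62]), (np.float64(0.0), [35, 30, -60, 144, 118, 36, -62])]
34.4 10 -30 -1 [(np.float64(0.0), [-1, 21, -9, 146, 163, 22, 72]), (np.float64(0.0), [-1, 21, -9, 146, 163, 22, 72])]
34.4 45 -30 1 [(np.float64(0.0), [37, 23, -58, 144, 116, 29, -62]), (np.float64(0.0), [37, 23, -58, 144, 116, 29, -62])]
34.4 45 -30 -1 [(np.float64(0.0), [-2, 15, -7, 146, 161, 17, 74]), (np.float64(0.0), [-2, 15, -7, 146, 161, 17, 74])]
34.4 45 30 1 [(np.float64(0.0), [25, 19, -42, 145, 129, 22, -14]), (np.float64(0.0), [25, 19, -42, 145, 129, 22, -14])]
34.4 45 30 -1 [(np.float64(0.0), [-9, 15, 1, 147, 170, 1
[... 747 characters left out ...]
45, 6, 151])]
22 10 -30 1 [(np.float64(0.0), [6, 20, -17, 137, 75, 8, -19]), (np.float64(0.0), [6, 20, -17, 137, 75, 8, -19])]
22 10 -30 -1 [(np.float64(0.6), [2, 19, -11, 138, 85, 6, 151]), (np.float64(0.6), [2, 19, -11, 138, 85, 6, 151])]
22 45 -30 1 [(np.float64(0.0), [16, 16, -28, 137, 57, 12, -2]), (np.float64(0.0), [16, 16, -28, 137, 57, 12, -2])]
22 45 -30 -1 [(np.float64(0.0), [-21, 15, 17, 139, -35, 6, -88]), (np.float64(0.0), [-21, 15, 17, 139, -35, 6, -88])]
22 45 30 1 [(np.float64(0.0), [25, 18, -40, 136, 64, 17, 51]), (np.float64(0.0), [25, 18, -40, 136, 64, 17, 51])]
22 45 30 -1 [(np.float64(0.0), [-6, 14, -2, 138, 21, 6, -86]), (np.float64(0.0), [-6, 14, -2, 138, 21, 6, -86])]
```

```bash
cat > track.py <<'E'
from reach import *
def loc(X,T,q,w=1e-3,ref=None):
    ref=q if ref is None else ref
    def f(z):
        x,R=fk(z,p,s); return np.r_[(x-X)/5,np.degrees((R*T.inv()).as_rotvec()),(z-ref)*w]
    o=least_squares(f,np.clip(q,LO+.05,HI-.05),bounds=(LO,HI)); return o.x,np.abs(f(o.x)[:6]).max()
if __name__=="__main__":
    q=np.array(D[-1][0]); X0,T=fk(q,p,s)
    for i in range(1,9):
        q,e=loc(X0+(G+10*N-X0)*i/8,T,q); print(i,np.round(q).astype(int),round(e,2))
    # self-motion slices: feasible j3 at several points on line
    for i in (0,2,4,8):
        X=X0+(G+10*N-X0)*i/8; print("pt",i)
        for j3 in range(-70,71,20):
            lo,hi=LO.copy(),HI.copy(); lo[2]=j3-1;hi[2]=j3+1; sols=set()
            for k in range(12):
                f=lambda z:np.r_[(fk(z,p,s)[0]-X)/5,np.degrees((fk(z,p,s)[1]*T.inv()).as_rotvec())]
                o=least_squares(f,rng.uniform(lo,hi),bounds=(lo,hi))
                if np.abs(o.fun).max()<.3: sols.add(tuple((np.round(o.x/8)*8).astype(int)))
            if sols: print(j3,list(sols)[:3])
E
python3 track.py
```

```text
1 [-79  -5  71 146  85   6 -27] 0.0
2 [-82  -4  74 147  93   6 -35] 2.52
3 [-82  -3  74 147  94   6 -36] 5.4
4 [-82  -2  74 147  93   6 -37] 8.33
5 [-82  -1  74 147  93   6 -38] 11.26
6 [-83   0  74 147  93   6 -39] 14.2
7 [   1   18  -10  146  164   19 -109] 0.0
8 [   1   21  -11  146  165   22 -109] 0.0
pt 0
-70 [(np.int64(64), np.int64(0), np.int64(-72), np.int64(144), np.int64(48), np.int64(8), np.int64(8))]
30 [(np.int64(-40), np.int64(0), np.int64(32), np.int64(144), np.int64(48), np.int64(8), np.int64(8))]
50 [(np.int64(-56), np.int64(-8), np.int64(48), np.int64(144), np.int64(64), np.int64(8), np.int64(0))]
pt 2
-70 [(np.int64(56), np.int64(16), np.int64(-72), np.int64(144), np.int64(96), np.int64(16), np.int64(-40)), (np.int64(56), np.int64(8), np.int64(-72), np.int64(144), np.int64(96), np.int64(16), np.int64(-40))]
-50 [(np.int64(40), np.int64(8), np.int64(-48), np.int64(144), np.int64(104), np.int64(8), np.int64(-48))]
-30 [(np.int64(24), np.int64(8), np.int64(-32), np.int64(144), np.int64(120), np.int64(8), np.int64(-64))]
pt 4
-70 [(np.int64(48), np.int64(16), np.int64(
[... 553 characters left out ...]
 np.int64(184), np.int64(8), np.int64(-128))]
30 [(np.int64(-32), np.int64(8), np.int64(32), np.int64(144), np.int64(208), np.int64(8), np.int64(-152))]
pt 8
-70 [(np.int64(40), np.int64(32), np.int64(-72), np.int64(144), np.int64(112), np.int64(40), np.int64(-56))]
-50 [(np.int64(32), np.int64(24), np.int64(-48), np.int64(144), np.int64(128), np.int64(32), np.int64(-72))]
-30 [(np.int64(16), np.int64(24), np.int64(-32), np.int64(144), np.int64(144), np.int64(24), np.int64(-88))]
-10 [(np.int64(0), np.int64(24), np.int64(-8), np.int64(144), np.int64(168), np.int64(24), np.int64(-112))]
10 [(np.int64(-16), np.int64(24), np.int64(8), np.int64(144), np.int64(184), np.int64(24), np.int64(-128))]
```

```bash
cat > path.py <<'E'
from track import *
def follow(q,wps,T,step=12,verb=False):
    X=fk(q,p,s)[0]; log=[];bad=0
    for w in wps:
        w=np.array(w,float); n=max(1,int(np.ceil(np.linalg.norm(w-X)/step)))
        for i in range(1,n+1):
            qn,e=loc(X+(w-X)*i/n,T,q); log.append((e,np.abs(qn-q).max())); q=qn
        X=w
        if verb: print(np.round(w),np.round(q,1),round(max(l[0] for l in log[-n:]),2),round(max(l[1] for l in log[-n:]),1))
    return q,max(l[0] for l in log),max(l[1] for l in log)
if __name__=="__main__":
    q=np.array(D[-1][0]); T=fk(q,p,s)[1]; X=fk(q,p,s)[0]
    A=G+10*N; B=G+110*N
    for dy in (60,90,120,150,-60,-90,-120,-150):
        for dz in (0,60,120):
            Z=np.array([0,0,dz]); Y=np.array([0,dy,0])
            r=follow(q,[X+Z,X+Z+Y,B+Z+Y,B+Z,B,A],T); print(dy,dz,np.round(r[0]).astype(int),round(r[1],2),round(r[2],1))
E
timeout 500 python3 path.py
```

```text
60 0 [   2   21  -12  146  163   22 -107] 0.0 20.0
60 60 [   2   21  -12  146  164   22 -108] 14.72 85.3
60 120 [   2   21  -12  146  164   22 -108] 14.72 85.3
90 0 [   2   21  -12  146  163   22 -107] 0.0 14.4
90 60 [   2   21  -12  146  164   22 -108] 14.72 85.3
90 120 [   2   21  -12  146  164   22 -108] 14.72 85.3
120 0 [   2   21  -12  146  163   22 -107] 0.0 11.2
120 60 [   2   21  -12  146  164   22 -108] 14.72 85.3
120 120 [   2   21  -12  146  164   22 -108] 14.72 85.3
150 0 [   2   21  -12  146  163   22 -107] 0.0 9.4
150 60 [   2   21  -12  146  164   22 -108] 14.72 85.3
150 120 [   2   21  -12  146  164   22 -108] 14.72 85.3
-60 0 [-100  -20   74  147   83   29  -32] 19.69 23.9
-60 60 [   2   21  -12  146  164   22 -108] 14.72 85.3
-60 120 [   2   21  -12  146  164   22 -108] 14.72 85.3
-90 0 [-100  -20   74  147   83   29  -32] 19.69 18.1
-90 60 [   2   21  -12  146  164   22 -108] 14.72 85.3
-90 120 [   2   21  -12  146  164   22 -108] 14.72 85.3
-120 0 [-100  -20   74  147   83   29  -32] 19.69 10.5
-120 60 [   2   21  -12  146  164   22 -108] 14.72 85.3
-120 120 [   2   21  -12  146  164   22 -108] 14.72 85.3
-150 0 [-100  -20   74  147   83   29  -32] 19.69 8.0
-150 60 [   2   21  -12  146  164   22 -108] 14.72 85.3
-150 120 [   2   21  -12  146  164   22 -108] 14.72 85.3
```

```bash
python3 - <<'E'
from path import *
q=np.array(D[-1][0]); X,T=fk(q,p,s); A=G+10*N;B=G+110*N; Y=np.array([0,150,0.]); M=T.as_matrix()
for a in (X,X+Y,B+Y,B):pass
print("legs",[np.round(M.T@d,1).tolist() for d in (Y,B-X,-Y,A-B)])
q1=follow(q,[X+Y,B+Y,B,A],T,step=30,verb=True)[0]
for k in (20,30,40,50): q1=follow(q1,[G+k*N],T,verb=True)[0]
for b in range(6,66,6):
    q1,e=loc(G+50*N,Ro.from_rotvec(N*np.radians(b))*T,q1); print(b,np.round(q1,1),round(e,2))
E
```

```text
legs [[70.3, 132.4, 6.5], [15.7, -3.4, 41.7], [-70.3, -132.4, -6.5], [-0.2, -1.7, 100.0]]
[435. 138. 335.] [-6.110e+01  1.000e-01  2.510e+01  1.418e+02  6.740e+01  1.880e+01
 -3.470e+01] 0.0 13.8
[446. 145. 292.] [-54.7   7.3  21.3 144.3  98.1  14.  -66. ] 0.0 18.2
[446.  -5. 292.] [  -3.2    5.3   -5.1  146.1  156.6    6.6 -101.3] 0.0 16.8
[502.  -3. 209.] [   2.3   20.9  -12.3  146.   163.    22.3 -107.3] 0.0 4.3
[497.  -3. 218.] [   2.2   19.5  -12.1  146.1  162.8   20.9 -107.1] 0.0 1.5
[491.  -3. 226.] [   2.1   17.9  -11.9  146.3  162.5   19.5 -106.9] 0.0 1.5
[485.  -4. 234.] [   1.9   16.4  -11.6  146.3  162.2   18.  -106.7] 0.0 1.5
[480.  -4. 242.] [   1.7   14.9  -11.2  146.4  161.9   16.5 -106.4] 0.0 1.5
6 [   0.5   14.8   -9.6  146.4  163.7   16.3 -102.1] 0.0
12 [ -0.8  14.7  -8.  146.4 165.4  16.  -97.8] 0.0
18 [ -2.1  14.6  -6.4 146.4 167.2  15.8 -93.5] 0.0
24 [ -3.4  14.6  -4.7 146.4 169.   15.5 -89.3] 0.0
30 [ -4.7  14.5  -3.1 146.4 170.8  15.3 -85. ] 0.0
36 [ -6.1  14.5  -1.4 146.4 172.6  15.1 -80.7] 0.0
42 [ -7.5  14.5   0.3 146.4 174.3  15.  -76.4] 0.0
48 [ -8.9  14.5   2.  146.4 176.1  14.8 -72.2] 0.0
54 [-10.3  14.5   3.7 146.4 177.9  14.7 -67.9] 0.0
60 [-11.7  14.5   5.5 146.4 179.6  14.6 -63.6] 0.0
```

```bash
python3 -m inch '[{"gripper":85,"offset":[14,26.5,1.3],"twist":0},{"gripper":85,"offset":[14,26.5,1.3],"twist":0},{"gripper":85,"offset":[14,26.5,1.3],"twist":0},{"gripper":85,"offset":[14,26.5,1.3],"twist":0},{"gripper":85,"offset":[14,26.5,1.3],"twist":0}]' && python3 -m inch '[{"gripper":85,"offset":[3.1,-0.7,8.3],"twist":0},{"gripper":85,"offset":[3.1,-0.7,8.3],"twist":0},{"gripper":85,"offset":[3.1,-0.7,8.3],"twist":0},{"gripper":85,"offset":[3.1,-0.7,8.3],"twist":0},{"gripper":85,"offset":[3.1,-0.7,8.3],"twist":0}]'; python3 - <<'E'
from path import *
from h import go,robot
q=np.array(robot.observe()['joint_positions']); X,T=fk(q,p,s); A=G+10*N;B=G+110*N; M=T.as_matrix()
print(np.round(q,1),np.round(X,1), go(B+[0,150,0]),go(B))
follow(q,[B+[0,150,0],B,A],T,step=30,verb=True)[0]
E
```

```text
time: 6.75
tool_pos: [434.2, 137.7, 334.4]
eef_rot: [160.1, 29.0, 147.3]
contact_force: [1.1, -0.2, -0.6]
width: 85.2
finger_force: 0.0
time: 7.25
tool_pos: [445.9, 142.8, 291.3]
eef_rot: [160.0, 29.0, 147.3]
contact_force: [1.2, -0.1, 0.3]
width: 85.3
finger_force: 0.0
[-50.9   7.3  17.  144.2  97.3  14.8 -65.5] [445.9 142.9 291.3] (array([ 0.5,  1.7, -0.3]), np.float64(-0.5), array([0.008, 1.   , 0.015])) (array([ -70.4, -130.4,   -6.5]), np.float64(-0.5), array([0.008, 1.   , 0.015]))
[446. 145. 292.] [-51.2   7.3  17.  144.1  96.5  14.9 -65. ] 0.0 0.7
[446.  -5. 292.] [ -3.2   5.3  -5.3 146.1 154.9   6.6 -99.9] 0.0 16.6
[502.  -3. 209.] [   2.8   21.   -13.   145.9  161.8   22.3 -106.4] 0.0 4.3
```

```bash
python3 -m inch '[{"gripper":85,"offset":[-7,-13,4],"twist":0},{"gripper":85,"offset":[-7,-13,4],"twist":0},{"gripper":85,"offset":[-7,-13,4],"twist":0},{"gripper":85,"offset":[-7,-13,4],"twist":0},{"gripper":85,"offset":[-7,-13,4],"twist":0}]' && python3 -m inch '[{"gripper":85,"offset":[-7,-13,1],"twist":0},{"gripper":85,"offset":[-7,-13,1],"twist":0},{"gripper":85,"offset":[-7,-13,1],"twist":0},{"gripper":85,"offset":[-7,-13,1],"twist":0},{"gripper":85,"offset":[-7,-13,1],"twist":0}]'; python3 - <<'E'
from path import *
from h import *
o=robot.observe();q=np.array(o['joint_positions']); 
print(np.round(q,1), go(G+10*N))
c=cal("wrist"); im=eyes.snapshot("wrist")[:,:,::-1].copy(); cv2.imwrite("pics/w4.png",im)
m,ce,st=big(red(im)); print("red",ce,st)
t=np.radians(-30); bx=np.cos(t)*U+np.sin(t)*V; by=-np.sin(t)*U+np.cos(t)*V
for sx in(-24,24):
  for sy in (-7,7): print(sx,sy,[np.round(proj(c,G+sx*bx+sy*by+z*N),1).tolist() for z in(12,-12)])
E
```

```text
time: 7.75
tool_pos: [459.7, 69.4, 273.0]
eef_rot: [159.9, 29.1, 147.3]
contact_force: [0.5, -0.8, -0.2]
width: 85.1
finger_force: 0.0
time: 8.25
tool_pos: [464.6, -4.6, 266.8]
eef_rot: [159.9, 29.2, 147.2]
contact_force: [0.7, 0.1, -0.2]
width: 85.0
finger_force: 0.0
[   2.7   10.4  -12.3  146.2  156.7   12.2 -101.8] (array([ 1.3, -1.8, 68.9]), np.float64(-0.5), array([0.008, 1.   , 0.017]))
red [275.66176471 235.18954248] [ 263  195   25   75 1224]
-24 -7 [[264.8, 194.8], [265.7, 185.7]]
-24 7 [[289.7, 194.5], [287.9, 185.4]]
24 -7 [[266.3, 272.3], [267.1, 255.8]]
24 7 [[289.6, 272.0], [288.0, 255.5]]
```

View pics/w4.png

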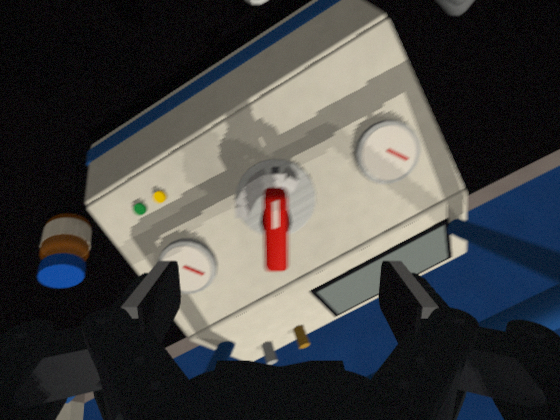

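```bash
python3 -m inch '[{"gripper":85,"offset":[0.5,-0.6,14],"twist":0},{"gripper":85,"offset":[0.5,-0.6,14],"twist":0},{"gripper":85,"offset":[0.5,-0.6,14],"twist":-0.5},{"gripper":85,"offset":[0.4,-0.5,14],"twist":0},{"gripper":85,"offset":[0.4,-0.5,13],"twist":0}]' && python3 -m inch '[{"gripper":30,"offset":[0,0,0],"twist":0},{"gripper":25,"offset":[0,0,0],"twist":0},{"gripper":25,"offset":[0,0,0],"twist":0},{"gripper":25,"offset":[0,0,0],"twist":0},{"gripper":25,"offset":[0,0,0],"twist":0}]' 80; python3 - <<'E'
from h import *
G=np.array([508,-2.5,201.])
o=robot.observe();q=np.array(o['joint_positions']); 
print(np.round(q,1), go(G+10*N),o['contact_force'])
im=eyes.snapshot("wrist")[:,:,::-1].copy(); cv2.imwrite("pics/w5.png",im)
E
```

```text
time: 8.8
tool_pos: [501.2, -2.5, 207.3]
eef_rot: [160.2, 29.3, 147.8]
contact_force: [-1.2, -0.1, 0.1]
width: 84.8
finger_force: 0.0
time: 9.3
tool_pos: [499.2, -1.7, 207.0]
eef_rot: [160.3, 29.2, 148.0]
contact_force: [0.5, 0.2, 0.1]
width: 24.6
finger_force: 0.0
[   5.    21.4  -16.3  146.3  158.6   23.2 -102.9] (array([-4. ,  0.9, -0.1]), np.float64(0.1), array([-0.002,  1.   ,  0.015])) [0.46887604 0.17781675 0.12348889]
```

View pics/w5.png

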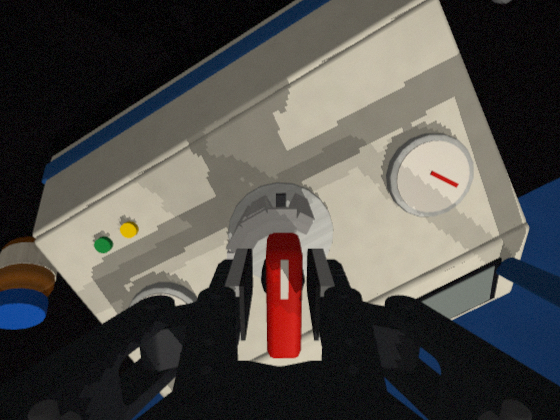

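```bash
python3 -m inch '[{"gripper":24,"offset":[-3,0.5,0],"twist":0},{"gripper":10,"offset":[0,0,0],"twist":0},{"gripper":10,"offset":[0,0,0],"twist":0},{"gripper":10,"offset":[0,0,0],"twist":0},{"gripper":10,"offset":[0,0,0],"twist":0}]' 80; python3 - <<'E'
from h import *
G=np.array([508,-2.5,201.])
o=robot.observe();q=np.array(o['joint_positions']); m=Ro.from_euler('xyz',o['eef_rot'],degrees=True).as_matrix()
print(np.round(q,1), go(G+10*N),o['contact_force'],np.array(o['contact_force'])@N,"N in tool",m.T@N,m.T@U,m.T@V)
E
```

```text
time: 9.85
tool_pos: [501.8, -2.0, 208.7]
eef_rot: [160.3, 29.2, 148.1]
contact_force: [-4.6, 2.1, 10.1]
width: 15.0
finger_force: 78.1
[   5.1   21.2  -16.2  145.9  158.8   22.6 -102.8] (array([-1. , -0.4, -0.2]), np.float64(0.2), array([-0.004,  1.   ,  0.017])) [-4.60061117  2.11040255 10.12225281] 10.89179283096121 N in tool [ 0.00275094  0.01676022 -0.99985575] [-0.86782057  0.49684219  0.00594072] [0.49687009 0.86767905 0.01591165]
```

```bash
cat > st.py <<'E'
from h import *
o=robot.observe(); X=np.array(o['tool_pos']); F=np.array(o['contact_force']); m=Ro.from_euler('xyz',o['eef_rot'],degrees=True).as_matrix()
P0=np.array([501.8,-2.0,208.7]); d=X-P0
print("N,U,V disp",np.round([d@N,d@U,d@V],1),"F N,U,V",np.round([F@N,F@U,F@V],1),"tq N",round(float(np.array(o['wrist_torque'])@N),2),"w",round(o['width'],1),"ff",round(o['finger_force'],0),"j",np.round(o['joint_positions'],1),"t",o['time'])
print("N tool",np.round(m.T@N,3),"twist ang",np.round(np.degrees(np.arctan2((m[:,1])@V,(m[:,1])@U))-90,1))
E
python3 -m inch '[{"gripper":10,"offset":[0,0.1,-4],"twist":0},{"gripper":10,"offset":[0,0.1,-4],"twist":0},{"gripper":10,"offset":[0,0.1,-4],"twist":0},{"gripper":10,"offset":[0,0,-4],"twist":0},{"gripper":10,"offset":[0,0,-4],"twist":0}]'; python3 st.py
```

```text
time: 10.35
tool_pos: [490.9, -2.6, 224.7]
eef_rot: [160.3, 29.1, 148.1]
contact_force: [7.5, 2.0, -8.1]
width: 14.6
finger_force: 78.3
N,U,V disp [19.4  0.1 -0. ] F N,U,V [-11.    1.7   1.6] tq N 0.02 w 14.6 ff 78.0 j [   5.3   18.3  -16.2  146.1  157.7   19.8 -101.9] t 10.35
N tool [ 0.004  0.016 -1.   ] twist ang -29.8
```

```bash
python3 -m inch '[{"gripper":10,"offset":[0,0,-1],"twist":0},{"gripper":10,"offset":[0,0,-1],"twist":0},{"gripper":10,"offset":[0,0,-1],"twist":0},{"gripper":10,"offset":[0,0,0],"twist":0},{"gripper":10,"offset":[0,0,0],"twist":0}]'; python3 st.py;python3 -m inch '[{"gripper":10,"offset":[0,0,-1],"twist":0},{"gripper":10,"offset":[0,0,-1],"twist":0},{"gripper":10,"offset":[0,0,-1],"twist":0},{"gripper":10,"offset":[0,0,0],"twist":0},{"gripper":10,"offset":[0,0,0],"twist":0}]'; python3 st.py
```

```text
time: 10.85
tool_pos: [489.4, -2.7, 227.1]
eef_rot: [160.3, 29.1, 148.1]
contact_force: [6.0, 4.0, -7.4]
width: 14.5
finger_force: 78.4
N,U,V disp [22.2  0.1 -0.1] F N,U,V [-9.6  0.9  3.7] tq N 0.03 w 14.5 ff 78.0 j [   5.3   17.8  -16.2  146.1  157.6   19.4 -101.8] t 10.85
N tool [ 0.004  0.016 -1.   ] twist ang -29.8
time: 11.35
tool_pos: [487.7, -2.8, 229.6]
eef_rot: [160.3, 29.1, 148.1]
contact_force: [6.9, 2.7, -8.0]
width: 14.9
finger_force: 78.4
N,U,V disp [25.2  0.1 -0.1] F N,U,V [-10.6   1.2   2.4] tq N 0.01 w 14.9 ff 78.0 j [   5.3   17.4  -16.2  146.1  157.4   19.  -101.7] t 11.35
N tool [ 0.004  0.016 -1.   ] twist ang -29.8
```

```bash
python3 -m inch '[{"gripper":10,"offset":[0,0,-1],"twist":0},{"gripper":10,"offset":[0,0,-1],"twist":0},{"gripper":10,"offset":[0,0,0],"twist":0},{"gripper":10,"offset":[0,0,0],"twist":0},{"gripper":10,"offset":[0,0,0],"twist":0}]'; python3 st.py;python3 -m inch '[{"gripper":10,"offset":[0,0,-1],"twist":0},{"gripper":10,"offset":[0,0,-1],"twist":0},{"gripper":10,"offset":[0,0,0],"twist":0},{"gripper":10,"offset":[0,0,0],"twist":0},{"gripper":10,"offset":[0,0,0],"twist":0}]'; python3 st.py
```

```text
time: 11.85
tool_pos: [486.6, -2.8, 231.2]
eef_rot: [160.3, 29.1, 148.1]
contact_force: [6.6, 3.7, -8.3]
width: 14.9
finger_force: 78.4
N,U,V disp [27.2  0.1 -0.1] F N,U,V [-10.7   0.9   3.4] tq N 0.11 w 14.9 ff 78.0 j [   5.4   17.1  -16.1  146.1  157.3   18.7 -101.6] t 11.85
N tool [ 0.004  0.016 -1.   ] twist ang -29.8
time: 12.35
tool_pos: [485.5, -2.9, 232.8]
eef_rot: [160.3, 29.1, 148.1]
contact_force: [7.9, 3.2, -7.9]
width: 14.5
finger_force: 78.4
N,U,V disp [29.2  0.1 -0.1] F N,U,V [-11.1   2.2   2.8] tq N 0.05 w 14.5 ff 78.0 j [   5.4   16.8  -16.1  146.1  157.2   18.4 -101.5] t 12.35
N tool [ 0.004  0.016 -1.   ] twist ang -29.8
```

```bash
python3 -m inch '[{"gripper":10,"offset":[0,0,-1],"twist":0},{"gripper":10,"offset":[0,0,-1],"twist":0},{"gripper":10,"offset":[0,0,0],"twist":0},{"gripper":10,"offset":[0,0,0],"twist":0},{"gripper":10,"offset":[0,0,0],"twist":0}]'; python3 st.py;python3 -m inch '[{"gripper":10,"offset":[0,0,-1],"twist":0},{"gripper":10,"offset":[0,0,-1],"twist":0},{"gripper":10,"offset":[0,0,0],"twist":0},{"gripper":10,"offset":[0,0,0],"twist":0},{"gripper":10,"offset":[0,0,0],"twist":0}]'; python3 st.py
```

```text
time: 12.85
tool_pos: [484.4, -2.9, 234.3]
eef_rot: [160.3, 29.1, 148.1]
contact_force: [9.5, 3.3, -12.6]
width: 15.0
finger_force: 78.9
N,U,V disp [31.   0.1 -0.1] F N,U,V [-15.9   0.8   2.9] tq N 0.03 w 15.0 ff 79.0 j [   5.4   16.5  -16.1  146.1  157.1   18.1 -101.4] t 12.85
N tool [ 0.005  0.016 -1.   ] twist ang -29.8
time: 13.35
tool_pos: [483.9, -2.8, 234.8]
eef_rot: [160.4, 29.0, 148.1]
contact_force: [24.2, 4.6, -35.9]
width: 14.3
finger_force: 79.4
N,U,V disp [31.7 -0.1  0.1] F N,U,V [-43.4  -0.1   3.4] tq N 0.09 w 14.3 ff 79.0 j [   5.4   16.4  -16.1  146.1  157.    17.7 -101.3] t 13.35
N tool [ 0.007  0.016 -1.   ] twist ang -29.9
```

```bash
python3 -m inch '[{"gripper":10,"offset":[0,0,1],"twist":0},{"gripper":10,"offset":[0,0,1],"twist":0},{"gripper":10,"offset":[0,0,0.7],"twist":0},{"gripper":10,"offset":[0,0,0],"twist":0},{"gripper":10,"offset":[0,0,0],"twist":0}]'; python3 st.py
```

```text
time: 13.85
tool_pos: [484.8, -2.9, 233.8]
eef_rot: [160.3, 29.1, 148.1]
contact_force: [7.6, 2.8, -9.3]
width: 14.2
finger_force: 84.1
N,U,V disp [30.3  0.1 -0.1] F N,U,V [-12.    1.1   2.5] tq N 0.02 w 14.2 ff 84.0 j [   5.4   16.6  -16.2  146.1  157.1   18.2 -101.4] t 13.85
N tool [ 0.004  0.016 -1.   ] twist ang -29.8
```

```bash
python3 -m inch '[{"gripper":10,"offset":[0,0,0],"twist":-3},{"gripper":10,"offset":[0,0,0],"twist":-3},{"gripper":10,"offset":[0,0,0],"twist":-3},{"gripper":10,"offset":[0,0,0],"twist":-3},{"gripper":10,"offset":[0,0,0],"twist":-3}]'; python3 st.py
```

```text
time: 14.35
tool_pos: [484.7, -3.3, 233.8]
eef_rot: [169.2, 33.1, 165.1]
contact_force: [8.4, 1.9, -9.8]
width: 14.3
finger_force: 84.0
N,U,V disp [30.4  0.  -0.5] F N,U,V [-12.9   1.5   1.5] tq N -0.04 w 14.3 ff 84.0 j [  2.8  16.4 -12.8 146.3 160.6  18.  -89.7] t 14.35
N tool [-0.     0.016 -1.   ] twist ang -14.7
```

```bash
python3 -m inch '[{"gripper":10,"offset":[0,0,0],"twist":-5},{"gripper":10,"offset":[0,0,0],"twist":-5},{"gripper":10,"offset":[0,0,0],"twist":-5},{"gripper":10,"offset":[0,0,0],"twist":-5},{"gripper":10,"offset":[0,0,0],"twist":-5}]'; python3 st.py
```

```text
time: 14.85
tool_pos: [484.6, -3.8, 233.8]
eef_rot: [-173.8, 34.1, -164.8]
contact_force: [7.6, -0.8, -9.9]
width: 14.6
finger_force: 84.0
N,U,V disp [30.4 -0.1 -1. ] F N,U,V [-12.4   0.6  -1.1] tq N -0.02 w 14.6 ff 84.0 j [ -0.4  16.3  -8.7 146.5 164.9  17.8 -68.9] t 14.85
N tool [-0.007  0.014 -1.   ] twist ang 10.3
```

```bash
python3 -m inch '[{"gripper":10,"offset":[0,0,0],"twist":-5},{"gripper":10,"offset":[0,0,0],"twist":-5},{"gripper":10,"offset":[0,0,0],"twist":-5},{"gripper":10,"offset":[0,0,0],"twist":-4},{"gripper":10,"offset":[0,0,0],"twist":0}]'; python3 st.py; python3 -m inch '[{"gripper":10,"offset":[0,0,0],"twist":-1},{"gripper":10,"offset":[0,0,0],"twist":-1},{"gripper":10,"offset":[0,0,0],"twist":-1},{"gripper":10,"offset":[0,0,0],"twist":0},{"gripper":10,"offset":[0,0,0],"twist":0}]'; python3 st.py
```

```text
time: 15.35
tool_pos: [484.7, -4.2, 233.8]
eef_rot: [-162.0, 30.1, -142.9]
contact_force: [8.1, -1.9, -9.0]
width: 14.1
finger_force: 84.1
N,U,V disp [30.4  0.1 -1.4] F N,U,V [-12.    1.5  -2.3] tq N 0.08 w 14.1 ff 84.0 j [ -1.6  16.2  -7.2 146.5 166.5  17.8 -51.5] t 15.35
N tool [-0.011  0.01  -1.   ] twist ang 29.2
time: 15.85
tool_pos: [484.8, -4.2, 233.8]
eef_rot: [-160.5, 29.2, -139.8]
contact_force: [7.5, -1.6, -9.3]
width: 14.2
finger_force: 84.1
N,U,V disp [30.4  0.1 -1.4] F N,U,V [-11.9   0.9  -2. ] tq N 0.03 w 14.2 ff 84.0 j [ -1.6  16.2  -7.1 146.6 166.6  17.7 -48.7] t 15.85
N tool [-0.011  0.01  -1.   ] twist ang 32.1
```

```bash
python3 -m inch '[{"gripper":10,"offset":[0,0,0],"twist":-1},{"gripper":10,"offset":[0,0,0],"twist":-1},{"gripper":10,"offset":[0,0,0],"twist":-1},{"gripper":10,"offset":[0,0,0],"twist":0},{"gripper":10,"offset":[0,0,0],"twist":0}]'; python3 st.py
```

```text
time: 16.35
tool_pos: [484.8, -4.3, 233.9]
eef_rot: [-158.9, 28.2, -136.6]
contact_force: [7.9, -1.7, -9.5]
width: 14.2
finger_force: 84.1
N,U,V disp [30.4  0.2 -1.5] F N,U,V [-12.3   1.1  -2.1] tq N -0.22 w 14.2 ff 84.0 j [ -1.7  16.2  -7.  146.6 166.7  17.7 -45.9] t 16.35
N tool [-0.012  0.009 -1.   ] twist ang 35.0
```

```bash
python3 -m inch '[{"gripper":10,"offset":[0,0,0],"twist":-1},{"gripper":10,"offset":[0,0,0],"twist":-1},{"gripper":10,"offset":[0,0,0],"twist":-0.5},{"gripper":10,"offset":[0,0,0],"twist":0},{"gripper":10,"offset":[0,0,0],"twist":0}]'; python3 st.py
python3 - <<'E'
from h import *
im=eyes.snapshot("wrist")[:,:,::-1].copy(); cv2.imwrite("pics/w6.png",im)
E
```

```text
time: 16.85
tool_pos: [484.9, -4.4, 233.9]
eef_rot: [-157.7, 27.3, -134.1]
contact_force: [8.2, -1.4, -9.3]
width: 14.3
finger_force: 85.8
N,U,V disp [30.4  0.2 -1.6] F N,U,V [-12.2   1.4  -1.7] tq N -0.63 w 14.3 ff 86.0 j [ -1.8  16.2  -6.9 146.6 166.8  17.7 -43.5] t 16.85
N tool [-0.012  0.008 -1.   ] twist ang 37.4
```

View pics/w6.png

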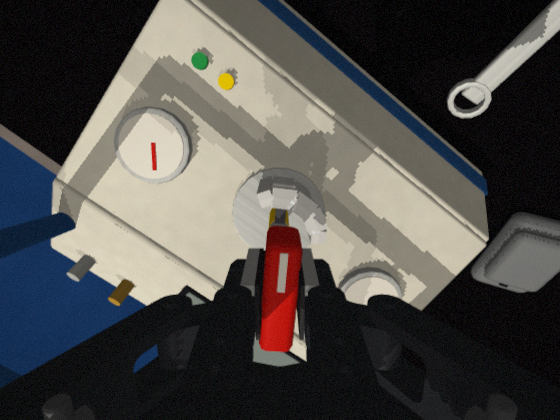

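```bash
python3 -m inch '[{"gripper":10,"offset":[0,0,1],"twist":0},{"gripper":10,"offset":[0,0,1],"twist":0},{"gripper":10,"offset":[0,0,1],"twist":0},{"gripper":10,"offset":[0,0,1],"twist":0},{"gripper":10,"offset":[0,0,0],"twist":0}]'; python3 st.py; python3 -m inch '[{"gripper":10,"offset":[0,0,1],"twist":0},{"gripper":10,"offset":[0,0,1],"twist":0},{"gripper":10,"offset":[0,0,0],"twist":0},{"gripper":10,"offset":[0,0,0],"twist":0},{"gripper":10,"offset":[0,0,0],"twist":0}]'; python3 st.py
```

```text
time: 17.4
tool_pos: [487.2, -4.3, 230.5]
eef_rot: [-157.7, 27.3, -134.1]
contact_force: [8.7, -2.2, -9.5]
width: 14.7
finger_force: 85.9
N,U,V disp [26.4  0.2 -1.6] F N,U,V [-12.7   1.7  -2.6] tq N -0.63 w 14.7 ff 86.0 j [ -1.7  16.8  -7.  146.5 166.9  18.3 -43.6] t 17.4
N tool [-0.012  0.008 -1.   ] twist ang 37.4
time: 17.9
tool_pos: [488.2, -4.2, 229.0]
eef_rot: [-157.7, 27.3, -134.1]
contact_force: [7.9, -1.6, -7.5]
width: 14.5
finger_force: 85.9
N,U,V disp [24.4  0.2 -1.6] F N,U,V [-10.6   2.2  -2. ] tq N -0.64 w 14.5 ff 86.0 j [ -1.7  17.1  -7.  146.5 166.9  18.6 -43.6] t 17.9
N tool [-0.012  0.008 -1.   ] twist ang 37.4
```

```bash
python3 -m inch '[{"gripper":10,"offset":[0,0,0.5],"twist":0},{"gripper":10,"offset":[0,0,0.5],"twist":0},{"gripper":10,"offset":[0,0,0.5],"twist":0},{"gripper":10,"offset":[0,0,0],"twist":0},{"gripper":10,"offset":[0,0,0],"twist":0}]'; python3 st.py; python3 -m inch '[{"gripper":10,"offset":[0,0,0.4],"twist":0.8},{"gripper":10,"offset":[0,0,0.3],"twist":0.8},{"gripper":10,"offset":[0,0,0],"twist":0.8},{"gripper":10,"offset":[0,0,0],"twist":0},{"gripper":10,"offset":[0,0,0],"twist":0}]'; python3 st.py
```

```text
time: 18.4
tool_pos: [489.1, -4.2, 227.7]
eef_rot: [-157.7, 27.3, -134.1]
contact_force: [7.4, -1.1, -8.3]
width: 14.4
finger_force: 85.9
N,U,V disp [22.9  0.2 -1.6] F N,U,V [-11.    1.4  -1.5] tq N -0.61 w 14.4 ff 86.0 j [ -1.7  17.4  -7.1 146.5 167.   18.8 -43.7] t 18.4
N tool [-0.012  0.008 -1.   ] twist ang 37.4
time: 18.9
tool_pos: [489.2, -4.0, 227.4]
eef_rot: [-158.9, 28.2, -136.5]
contact_force: [5.5, -3.3, -1.0]
width: 14.6
finger_force: 85.2
N,U,V disp [22.6  0.1 -1.3] F N,U,V [-3.8  3.8 -3.6] tq N -0.35 w 14.6 ff 85.0 j [ -1.1  17.4  -7.8 146.5 166.3  19.  -45.4] t 18.9
N tool [-0.013  0.008 -1.   ] twist ang 35.1
```

```bash
python3 -m inch '[{"gripper":10,"offset":[0,0,0.4],"twist":0.5},{"gripper":10,"offset":[0,0,0.3],"twist":0.5},{"gripper":10,"offset":[0,0,0],"twist":0},{"gripper":10,"offset":[0,0,0],"twist":0},{"gripper":10,"offset":[0,0,0],"twist":0}]'; python3 st.py
```

```text
time: 19.4
tool_pos: [489.4, -3.8, 227.2]
eef_rot: [-159.3, 28.6, -137.5]
contact_force: [-0.2, -5.0, 6.9]
width: 14.2
finger_force: 86.7
N,U,V disp [22.3  0.2 -1.2] F N,U,V [ 5.9  3.5 -5. ] tq N -0.17 w 14.2 ff 87.0 j [ -0.9  17.5  -8.1 146.5 166.1  19.1 -46.1] t 19.4
N tool [-0.013  0.008 -1.   ] twist ang 34.2
```

```bash
python3 -m inch '[{"gripper":16,"offset":[0,0,0],"twist":0},{"gripper":20,"offset":[0,0,0],"twist":0},{"gripper":30,"offset":[0,0,0],"twist":0},{"gripper":50,"offset":[0,0,0],"twist":0},{"gripper":60,"offset":[0,0,0],"twist":0}]'; python3 st.py
python3 - <<'E'
from h import *
im=eyes.snapshot("wrist")[:,:,::-1].copy(); cv2.imwrite("pics/w7.png",im)
E
```

```text
time: 19.9
tool_pos: [488.2, -2.8, 226.0]
eef_rot: [-159.5, 28.4, -137.4]
contact_force: [-0.6, 0.3, 0.1]
width: 57.9
finger_force: 0.0
N,U,V disp [21.9 -1.5 -0.2] F N,U,V [ 0.4 -0.4  0.3] tq N -0.01 w 57.9 ff 0.0 j [ -1.   17.6  -8.2 146.6 166.1  19.  -46.1] t 19.9
N tool [-0.011  0.012 -1.   ] twist ang 34.3
```

View pics/w7.png

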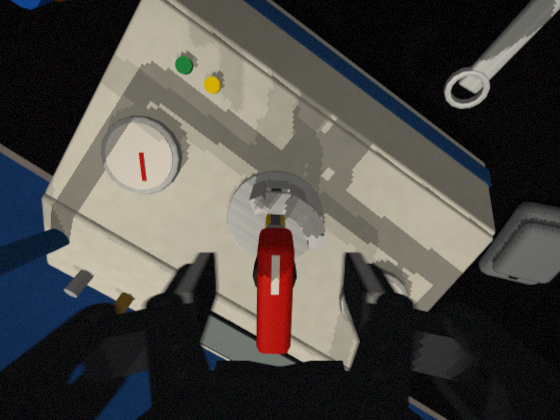

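```bash
python3 -m inch '[{"gripper":70,"offset":[0,0,-8],"twist":0},{"gripper":70,"offset":[0,0,-12],"twist":0},{"gripper":70,"offset":[0,0,-12],"twist":0},{"gripper":70,"offset":[0,0,-12],"twist":0},{"gripper":70,"offset":[0,0,-10],"twist":0}]'; python3 -m inch '[{"gripper":70,"offset":[0,0,0],"twist":0},{"gripper":70,"offset":[0,0,0],"twist":0},{"gripper":70,"offset":[0,0,0],"twist":0},{"gripper":70,"offset":[0,0,0],"twist":0},{"gripper":70,"offset":[0,0,0],"twist":0}]'; python3 st.py
python3 - <<'E'
from h import *
c=cal("wrist"); im=eyes.snapshot("wrist")[:,:,::-1].copy(); sd=eyes.snapshot("side")[:,:,::-1]
cv2.imwrite("pics/w8.png",np.hstack([cv2.resize(im,(448,336)),cv2.resize(sd[140:350,180:400],(352,336))]))
G=np.array([507,-3,201.])+23*N
t=np.radians(32); bx=np.cos(t)*U+np.sin(t)*V; by=-np.sin(t)*U+np.cos(t)*V
m,ce,st=big(red(im)); print(ce,st)
for sx in(-24,24):
  for sy in (-7,7): print(np.round(proj(c,G+sx*bx+sy*by+12*N),1).tolist())
E
```

```text
time: 20.45
tool_pos: [457.4, -5.6, 271.6]
eef_rot: [-159.4, 28.5, -137.5]
contact_force: [-1.1, -0.6, 0.4]
width: 69.9
finger_force: 0.0
time: 20.95
tool_pos: [458.4, -5.5, 270.4]
eef_rot: [-159.5, 28.4, -137.5]
contact_force: [-0.2, -0.1, -0.8]
width: 70.0
finger_force: 0.0
N,U,V disp [75.5 -1.1 -1.4] F N,U,V [-0.6 -0.6 -0.1] tq N -0.01 w 70.0 ff 0.0 j [ -0.9   9.3  -7.7 146.5 161.3  10.7 -41.4] t 20.95
N tool [-0.011  0.011 -1.   ] twist ang 34.2
[276.5737521  247.14077398] [ 264  202   27   85 1783]
[263.9, 205.1]
[291.1, 206.0]
[261.7, 288.2]
[286.9, 288.9]
```

View pics/w8.png

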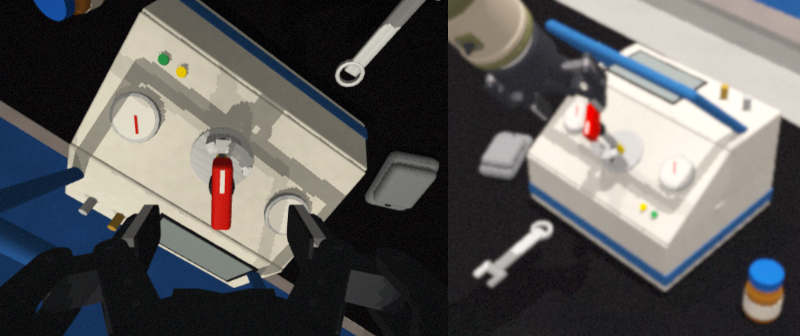

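The wrist view shows the handle standing out and turned. Its red blob spans columns 264–291 and rows 202–287, which matches the parked pose I projected (23 mm out, +32°). The gripper is clear, and the mouse, jar and wrench have not moved.

```bash
python3 -c "
from station import ticket; print(ticket.close_job())"
```

```text
the job is handed in; nothing more can be done
None
```

The gas box is set to purge and handed in: I pulled the handle to its stop (about 31 mm), turned it counter-clockwise to the end, and eased it into the notch. It stays out about 23 mm with the gripper clear, and the mouse, jar and wrench were not touched; one note is that joint 6 read 106.74° against its 106.73° limit for a moment on the way in.

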